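# Feed a slide tray through the sprung flaps of a slide scanner's loader

### The job

Load the slide tray into the scanner: slide it across the loading table into the lane beside the fence, push it nose first through the two sprung flaps and on under the sprung hold-down roller until it is fully home against its stop, then draw back so that the flaps swing shut behind it. The slides lie loose in the tray, so keep it flat on the table and do not lift it. Leave the other things on the bench where they are.

Things in the scene. Friction and masses are not known exactly. Their poses are not given: they have to be found in the camera images.
- tray: flat black plastic slide tray, 112 long (own x) x 64 wide (own y) x 16 mm high, 0.15 to 0.3 kg, two glass slides in its recess. Origin: centre of its underside; nose toward its +x. Rear end (own x = -56 mm) and long sides are plain upright walls. It starts on the loading table, left of the lane, nose roughly toward the scanner.
- tray_nose (a point): middle of the lower edge of the tray's front face. The solid nose has its front corners cut 10 x 10 mm at 45 degrees (front face 44 mm wide) and its top sloped: 7 mm high at the front face, the full 16 mm from 13 mm behind it.
- loader: scanner with loading table, fixed to the bench. Origin: bench height, mid-lane, at the flaps; +x along the lane into the scanner, +y to its left. The level grey table (top at z = 24 mm) reaches from x = -190 mm to the white housing at x = 147 mm (64 mm high over the table) and from y = -54 to 140 mm. The lane is x = -172 to 158 mm.
- fence (a point): on the guiding face (loader y = -34 mm) of the straight fence along the lane's right side, mid-length, at table height. The fence is 22 mm high over the table and runs from loader x = -172 to -6 mm. Facing it, only the last bit of the lane has a left guide: a flared mouth of the same height from (x -30, y +49) to (x -6, y +34) mm.
- bay (a point): mid-lane on the table, 46 mm beyond the flaps: where the tray's rear end stands when home. The bay behind the flaps is open above, so fingers can come down or leave upward from the flaps to loader x = 90 mm. Its rails, 22 mm high, have faces at y = -34.5 and 34.5 mm from x = 46 to 126 mm; from x = -5 to 39 mm they are set back to 43 mm for the folded flaps.
- home (a point): the point on the table top, 102 mm beyond the flaps, at which the tray's origin stands when the tray is fully home; its nose then reaches 11 mm into the housing's low port and stands against the stop at loader x = 158 mm. Axes as the loader's.
- flap_left (a joint): left flap: sprung steel leaf 37.5 mm long, from 2 to 20 mm over the table, on an upright pin at loader (x 0, y 39 mm). 0 = shut across the lane, 1.57 = folded inward along the lane; it opens inward only. A light spring (0.015 to 0.04 N m, under 1.1 N at the free edge) shuts it.
- flap_right (a joint): right flap: mirror image of the left one, on a pin at loader (x 0, y -39 mm). 0 = shut, 1.57 = folded inward; it opens inward only, with the same light spring.
- hold_down (a joint): sprung bail, pivoted 98 mm beyond the flaps, with a black roller (12 mm diameter, 60 mm long) across the lane 138 mm beyond the flaps. 0 = resting, roller underside 10 mm over the table; grows as it rises (0.7 at most). The tray's sloped nose lifts it; on the tray's top it reads about 0.15 and bears with 2 to 3 N. Under 35 mm high. Pushing the tray home takes 5 to 10 N.
- slide_box: blue slide box lying on the bench to the left, 100 x 161 x 39 mm; bystander. Origin: centre of its underside.
- tape_roll: roll of green labelling tape lying flat to the left, 96 mm diameter, 19 mm high; bystander. Origin: centre of its underside.
- petri_dish: petri dish with pale agar lying on the bench to the right of the loader, 89 mm diameter, 13 mm high; bystander. Origin: centre of its underside. Nearer the robot, between the arm's start and the loader, stands a fixed stereo microscope, 355 mm high over the bench, at world x = 0.21 to 0.53, y = -0.26 to -0.09 m: go over or round it.

How it is judged:
By the outcome, as a careful person would: the job done as asked, in the order asked, and still so for the second after the job is handed in, with the robot touching nothing.
It also fails if it takes over 54 s, if anything falls off the work surface, if the arm or the gripper's body presses on something with over 40 N, if the wrist force passes 120 N, or if a joint passes its speed limit or range.

### The arm

A 6-joint arm with a two-finger parallel gripper is mounted at the origin on a cart in front of the work surface, level with it; the furniture and walls round the work are solid. World frame = base frame: x ahead of the robot, y to its left, z up, the work surface at z = 0. Lengths are in mm, angles in rad, forces in N, time in s.
With the tool pointing down it reaches from about 275 to 750 mm from the base axis. Payload 10.2 kg.
Tool frame: the origin (TCP) lies at the centre of the arm's flange, where the gripper is bolted on; the fingertips stand 173 mm ahead of it and the grasp point (between the pads) lies 155 mm ahead of it; z points along the fingers, y is the line along which they close (so a half turn about z gives the same grasp; the last joint's range is limited). The gripper opens to 85 mm and grips with 20 to 120 N. Pads are 22 mm wide; open, the fingers measure 114 mm over their backs; the gripper's body (76 mm by 85 mm) begins 54 mm behind the grasp point. The pads swing forward as they close: fully open they stand 13 mm farther back than shut.
Start: joints at [-1.359, 0.313, 1.498, -0, 1.331, -0.223], TCP at [221.134, -476.164, 404.694] pointing down, gripper open.
Joint ranges: [-2.94, 2.94], [-0.97, 2.17], [0.19, 2.56], [-1.23, 4.37], [0.02, 3.11], [-2.88, 2.88]. Speed limits (rad/s): [2.39, 2.39, 3.01, 3.14, 3.14, 3.14].

### API

Orientations are given as a unit quaternion [w, x, y, z].
In Python, from rig import ctrl gives the robot as it stands.
- The arm moves only by the tool advance, called after ">>>" as name(argument=value, ...), one argument or row to a line, values as JSON. Schema: {"type":"object","properties":{"ticks":{"type":"array","items":{"type":"array","prefixItems":[{"type":"array","items":{"type":"number"},"minItems":3,"maxItems":3},{"type":"array","items":{"type":"number"},"minItems":3,"maxItems":3}],"minItems":2,"maxItems":2},"minItems":1,"maxItems":8},"finger_gap":{"type":"number"},"grip_n":{"type":"number"},"only":{"type":"string"},"quiet":{"type":"boolean"},"lines":{"type":"string"}},"required":["ticks"],"additionalProperties":false}. ticks is a list of rows, 1 to 8 of them, each written [[dx, dy, dz], [rx, ry, rz]]: dx, dy, dz in mm, then a rotation vector rx, ry, rz in rad; each row is the pose to reach, as a shift and turn from the pose commanded when the call began, along the tool's axes at that moment; what a row does not reach only later rows make up. A row lasts 1/10 s, in which the tool goes at most 50 mm and 0.15 rad, less where a joint would pass 70% of its speed; a pose out of reach is approached as far as the arm can. finger_gap is the opening from 0.0 (shut) to 1.0 (fully open), set as the call begins (left out keeps the last). The fingers move at their own pace and stop on an object; grip_n is the grip in N (left out, the last holds). Time passes only in rows, so rows that do not move let the fingers close. The tool returns the time, the measured TCP pose, the force, the opening and the grip force at its end. only (a regular expression) keeps the lines of the reply that match it, lines (a string "A,B") keeps lines A to B, and quiet returns only ok. Input that does not fit is refused with a message, and nothing moves.
- ctrl.sense(): the state, without advancing time (a new reading comes with each control period).
- ctrl.capture(name): name is "side" or "top" or "wrist"; returns the picture (400x640x3 uint8, red, green, blue); there is no depth.
- ctrl.calibration(name): a dict with "fx", "fy", "cx", "cy" (pixels), "distortion" ([k1, k2, p1, p2, k3] as OpenCV has them; the pictures are not rectified), "position" and "attitude" of the camera in the world. Camera axes: x right, y down, z forward; pixel columns grow to the right and rows downward; lengths in mm; the calibration is good to about 2 mm. A picture is of the moment at which its call begins: read the wrist's pose just before it. calibration takes no time and is no camera call; for the wrist camera it gives the pose at the moment of the call.
- ctrl.finish_job(): hands the job in; it is judged then, once.
The state is a dict: "time_s": time; "joints": joint angles; "dq": joint speeds; "tau": joint torques, N m; "eef_pos": TCP position; "ee_rot": TCP orientation; "force": force on the tool from outside, world axes, zero at the start; "wrist_torque": the same for the moment, N m; "grip_width": opening from 0.0 (shut) to 1.0 (fully open); "grip_force": force on a finger pad.
Only numpy, scipy, OpenCV 4.12 (cv2) and the standard library are available. Lean on these libraries where they do the work, as an engineer would, in place of code of your own. Each camera call takes 0.05 s, during which the arm holds its last target. There are 200 camera calls.

## Working session

There is one attempt and no reset: what is moved stays moved. The work goes in short steps, Python scripts to look and compute and a tool call to move; the robot and the scene stay as the last step left them, time stands still between calls to the robot, and variables do not carry over. Pictures are saved under pics/ and viewed, at most 12 in all, crops included, and the job is handed in when it is done.

```bash
ls; mkdir -p pics
```

Run:
```python
from rig import ctrl
import cv2
s=ctrl.sense();print(s['time_s'],s['eef_pos'],s['ee_rot'],s['grip_width'])
for n in("side","top"):
    cv2.imwrite(f"pics/{n}0.png",ctrl.capture(n)[:,:,::-1]);print(n,ctrl.calibration(n))
print(ctrl.calibration("wrist"))
```

```text
pics
rig.py
0.0 [ 221.11720275 -476.11867668  404.11017438] [-6.78478402e-04  9.76460430e-01  2.15695543e-01 -1.09375607e-06] 1.0038695535902895
side {'fx': 517.0340575440366, 'fy': 517.0340575440366, 'cx': 314.7745564450919, 'cy': 198.2513753163478, 'distortion': array([-0.15065795,  0.        ,  0.        ,  0.        ,  0.        ]), 'position': array([ 354.81727987, 1403.66246654,  965.61486674]), 'attitude': array([ 0.04261962, -0.09316378,  0.89657975, -0.43086986])}
top {'fx': 369.6216281350805, 'fy': 369.6216281350805, 'cx': 314.34635861046297, 'cy': 203.70497742927608, 'distortion': array([-0.00186432,  0.        ,  0.        ,  0.        ,  0.        ]), 'position': array([476.68503718, 262.80631232, 963.24600163]), 'attitude': array([ 0.04387769, -0.7040281 ,  0.70837492, -0.02498308])}
{'fx': 299.0369255996129, 'fy': 299.0369255996129, 'cx': 319.3379887559514, 'cy': 200.05518769130623, 'distortion': array([-0.05387553,  0.        ,  0.        ,  0.        ,  0.        ]), 'position': array([ 292.90725043, -443.00724817,  373.4480222 ]), 'attitude': array([ 0.13327384,  0.83249539, -0.53086204, -0.08587782])}
```

View pics/top0.png

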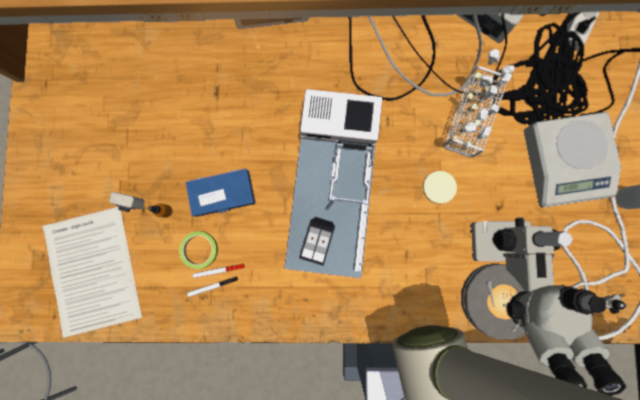

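View pics/side0.png

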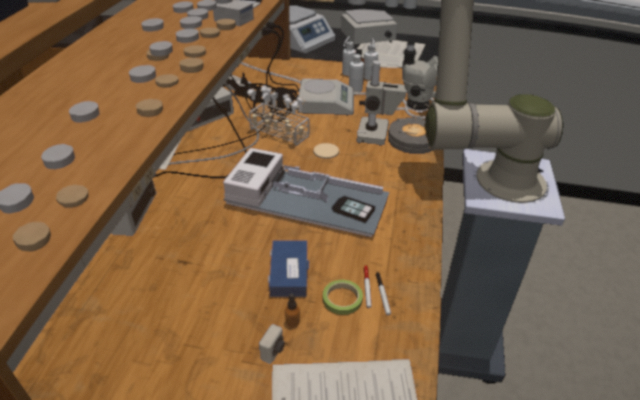

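The top view shows the table from about (285,268)–(361,275) up to the white housing (300–380, 92–142). The tray is black, centred near (317,240). The fence runs along the right edge, (358,270)–(365,200), and the flaps are near (347,201). In the side view the scanner is at about (300,195). Next I'll enlarge the scanner area.

Create h.py:
```python
import numpy as np, cv2
from scipy.spatial.transform import Rotation as R
from rig import ctrl
def rot(q): return R.from_quat([q[1],q[2],q[3],q[0]]).as_matrix()
def cast(cal,px,z):
    px=np.array(px,float).reshape(-1,1,2)
    K=np.array([[cal['fx'],0,cal['cx']],[0,cal['fy'],cal['cy']],[0,0,1]])
    u=cv2.undistortPoints(px,K,np.array(cal['distortion'])).reshape(-1,2)
    d=np.c_[u,np.ones(len(u))]@rot(cal['attitude']).T
    p=np.array(cal['position']);t=(z-p[2])/d[:,2]
    return p+d*t[:,None]
def proj(cal,P):
    Rm=rot(cal['attitude']).T
    K=np.array([[cal['fx'],0,cal['cx']],[0,cal['fy'],cal['cy']],[0,0,1]])
    return cv2.projectPoints(np.array(P,float).reshape(-1,3),cv2.Rodrigues(Rm)[0],-Rm@np.array(cal['position']),K,np.array(cal['distortion']))[0].reshape(-1,2)
```

Run:
```python
import cv2
from h import *
im=cv2.imread('pics/top0.png')
c=im[85:285,275:395]
cv2.imwrite('pics/crop0.png',cv2.resize(c,None,fx=3,fy=3,interpolation=cv2.INTER_CUBIC))
cal=ctrl.calibration('top')
print(cast(cal,[[285,268],[361,275],[317,240],[440,187],[220,193],[198,250]],24).round())
g=cv2.cvtColor(im,cv2.COLOR_BGR2GRAY)
m=((g<60)&(np.indices(g.shape)[0]>205)&(np.indices(g.shape)[0]<275)&(np.indices(g.shape)[1]>290)&(np.indices(g.shape)[1]<345)).astype('uint8')
ct=max(cv2.findContours(m,0,2)[0],key=cv2.contourArea)
r=cv2.minAreaRect(ct);b=cv2.boxPoints(r);print(r,b,cast(cal,b,40).round(1))
```

```text
[[407. 362.  24.]
 [389. 172.  24.]
 [476. 281.  24.]
 [609. -32.  24.]
 [598. 531.  24.]
 [452. 585.  24.]]
((322.1448974609375, 223.8073272705078), (23.758403778076172, 9.142189025878906), 16.389541625976562) [[309.45862 224.84076]
 [312.0382  216.07007]
 [334.83118 222.7739 ]
 [332.2516  231.54459]] [[514.1 299.8  40. ]
 [536.  293.2  40. ]
 [518.8 236.4  40. ]
 [497.1 243.   40. ]]
```

View pics/crop0.png

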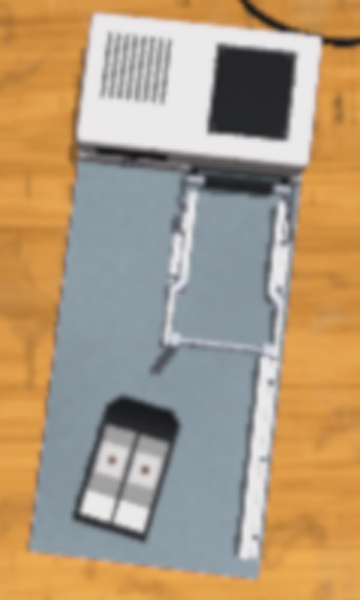

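The crop gives clear features: table corners, fence top inner edge from (262,355) to (237,555), flap line from (172,338) to (278,350), and tray corners at rear (74,518)/(146,540) and front (105,415)/(180,420). I'll fit the loader and tray poses from these.

Add to h.py:
```python
def fit(loc,w):
    loc=np.array(loc,float)[:,:2];w=np.array(w,float)[:,:2]
    a,b=loc-loc.mean(0),w-w.mean(0)
    th=np.arctan2((a[:,0]*b[:,1]-a[:,1]*b[:,0]).sum(),(a*b).sum())
    c,s=np.cos(th),np.sin(th);M=np.array([[c,-s],[s,c]])
    t=w.mean(0)-M@loc.mean(0)
    return t,th,(w-(loc@M.T+t)).round(1)
```

Run:
```python
from h import *
cal=ctrl.calibration('top')
f=lambda c:np.array(c)/3+[275-1/3,85-1/3]
L=[((30,550),24,(-190,140)),((258,577),24,(-190,-54)),((80,160),24,(147,140)),((262,355),46,(-6,-34)),((237,555),46,(-172,-34)),((172,338),44,(0,39)),((278,350),44,(0,-39))]
w=[cast(cal,f(p),z)[0] for p,z,_ in L]
print(fit([l for *_,l in L],w))
T=[((74,518),40,(-56,32)),((146,540),40,(-56,-32)),((105,415),40,(43,32)),((180,420),40,(46,-32)),((122,397),31,(56,22)),((166,405),31,(56,-22))]
w=[cast(cal,f(p),z)[0] for p,z,_ in T]
print(fit([l for *_,l in T],w))
s=ctrl.sense();print(rot(s['ee_rot']).round(3))
c=ctrl.calibration('wrist');Re=rot(s['ee_rot']);print('cam in tool',Re.T@(c['position']-s['eef_pos']),(Re.T@rot(c['attitude'])).round(2))
```

```text
(array([577.52693063, 200.7190568 ]), np.float64(-0.13075894521748058), array([[-0.9, -1.1],
       [ 1.7,  0.9],
       [-0.9,  0.4],
       [ 0.2,  0.8],
       [ 1.1,  2.3],
       [-0.3,  3.6],
       [-0.9, -7. ]]))
(array([476.22925878, 280.53256595]), np.float64(-0.25757567335271137), array([[ 3.5, -0.6],
       [ 1.7,  2. ],
       [-7.3, -1.3],
       [ 1.6, -1. ],
       [-1.9, -2.3],
       [ 2.4,  3.2]]))
[[ 0.907  0.421 -0.   ]
 [ 0.421 -0.907  0.001]
 [ 0.    -0.001 -1.   ]]
cam in tool [79.03862734  0.23707745 30.75178484] [[ 0.   -0.95 -0.31]
 [ 1.    0.   -0.  ]
 [ 0.   -0.31  0.95]]
```
Good. Loader origin ≈ (577.5,200.7), yaw -0.131. Tray (476,280.5), yaw ~ -0.25.

Loader origin is near (577.5, 200.7) with yaw -0.131, and the tray is near (476, 280.5) with yaw about -0.25. I'll rise and cross over the microscope.

>>> advance(
  ticks=[
    [[0, 0, -50], [0, 0, 0]],
    [[0, 0, -100], [0, 0, 0]],
    [[0, 0, -150], [0, 0, 0]],
    [[0, 0, -195], [0, 0, 0]],
    [[35, -36, -200], [0, 0, 0.1]],
    [[70, -72, -200], [0, 0, 0.2]],
    [[105, -108, -200], [0, 0, 0.3]],
    [[140, -144, -200], [0, 0, 0.4]],
  ],
)

```text
time_s: 0.9
eef_pos: [287.3, -285.8, 604.4]
ee_rot: [-0.0, 1.0, 0.015, -0.0]
force: [0.7, -0.7, 0.8]
grip_width: 1.002
grip_force: 0.0
```

>>> advance(
  ticks=[
    [[19, -43, 0], [0, 0, 0.05]],
    [[38, -86, 0], [0, 0, 0.1]],
    [[57, -129, 0], [0, 0, 0.15]],
    [[77, -172, 0], [0, 0, 0.2]],
    [[96, -216, 0], [0, 0, 0.25]],
    [[115, -259, 0], [0, 0, 0.29]],
    [[135, -302, 0], [0, 0, 0.29]],
    [[154, -345, 0], [0, 0, 0.29]],
  ],
)

```text
time_s: 1.7
eef_pos: [429.3, 64.7, 604.5]
ee_rot: [0.0, 0.992, -0.127, -0.0]
force: [0.8, -1.4, -0.2]
grip_width: 1.002
grip_force: 0.0
```

>>> advance(
  ticks=[
    [[-22, -47, 0], [0, 0, 0]],
    [[-31, -93, 0], [0, 0, 0]],
    [[-40, -140, 0], [0, 0, 0]],
    [[-40, -175, 0], [0, 0, 0]],
    [[-40, -175, 50], [0, 0, 0]],
    [[-40, -175, 100], [0, 0, 0]],
    [[-40, -175, 100], [0, 0, 0]],
  ],
)

```text
time_s: 2.4
eef_pos: [434.1, 242.1, 497.9]
ee_rot: [0.003, 0.992, -0.127, -0.007]
force: [-0.9, -1.0, 0.1]
grip_width: 1.002
grip_force: 0.0
```

Run:
```python
from h import *
s=ctrl.sense();c=ctrl.calibration('wrist');im=ctrl.capture('wrist');cv2.imwrite('pics/w1.png',im[:,:,::-1])
np.save('w1.npy',c,allow_pickle=True);print(s['eef_pos'],rot(s['ee_rot'])[:,0])
```

```text
[434.08121878 242.08887772 497.88471834] [ 0.96764214 -0.25198478 -0.01312825]
```

View pics/w1.png

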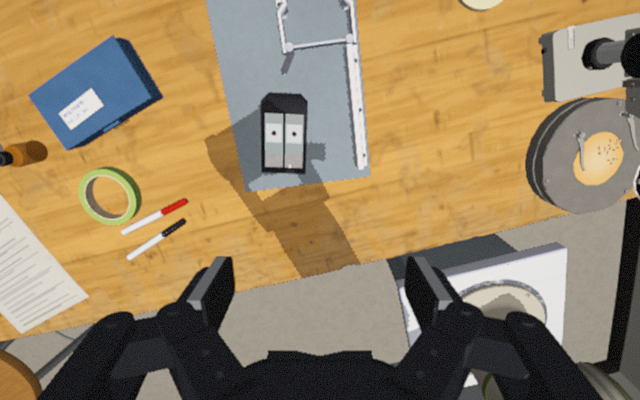

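The wrist view shows the tray upright in the image, with its rear corners near (262,171) and (306,173) and its nose near (272,94)–(300,94). The flaps run from (288,47) to (350,40), and the fence ends near (360,168). I'll refine the pose from this view.

Run:
```python
from h import *
c=np.load('w1.npy',allow_pickle=True).item();im=cv2.imread('pics/w1.png')
g=cv2.cvtColor(im,cv2.COLOR_BGR2GRAY)
m=np.zeros_like(g);roi=g[85:182,255:315];m[85:182,255:315]=(roi<52)*255
ct=max(cv2.findContours(m,0,2)[0],key=cv2.contourArea);h=cv2.convexHull(ct)
a=cv2.approxPolyDP(h,2,True).reshape(-1,2);print(a.tolist(),cast(c,a,40)[:,:2].round().tolist())
r=cv2.minAreaRect(cast(c,a,40)[:,:2].astype(np.float32));print(r)
T=[((262,171.5),40,(-56,32)),((306.5,173.5),40,(-56,-32)),((262.5,103),40,(46,32)),((307.5,103),40,(46,-32))]
w=[cast(c,p,z)[0] for p,z,_ in T];print('tray',fit([l for *_,l in T],w))
L=[((245,190),24,(-190,140)),((369,177),24,(-190,-54)),((346,45),46,(-6,-34)),((359,168),46,(-172,-34)),((288,47),44,(0,39)),((350,40),44,(0,-39))]
w=[cast(c,p,z)[0] for p,z,_ in L];print('loader',fit([l for *_,l in L],w))
cv2.imwrite('pics/w1c.png',cv2.resize(im[0:200,200:400],None,fx=3,fy=3,interpolation=cv2.INTER_CUBIC))
```

```text
[[270, 93], [300, 95], [306, 101], [303, 173], [262, 171], [261, 105]] [[532.0, 281.0], [519.0, 242.0], [510.0, 236.0], [414.0, 267.0], [432.0, 324.0], [520.0, 297.0]]
((474.82073974609375, 279.77545166015625), (61.15007781982422, 108.77517700195312), 72.16492462158203)
tray (array([472.89143273, 277.69960476]), np.float64(-0.2946610681433633), array([[ 2.7, -0. ],
       [ 1.9, -0.8],
       [-3.7, -0.5],
       [-0.8,  1.4]]))
loader (array([575.13795653, 200.5846551 ]), np.float64(-0.13165192085553515), array([[ 2. , -1.2],
       [-0.9,  1.2],
       [-1.2,  0.9],
       [ 1.9, -2.6],
       [-0.1,  1.8],
       [-1.7,  0. ]]))
```

View pics/w1c.png

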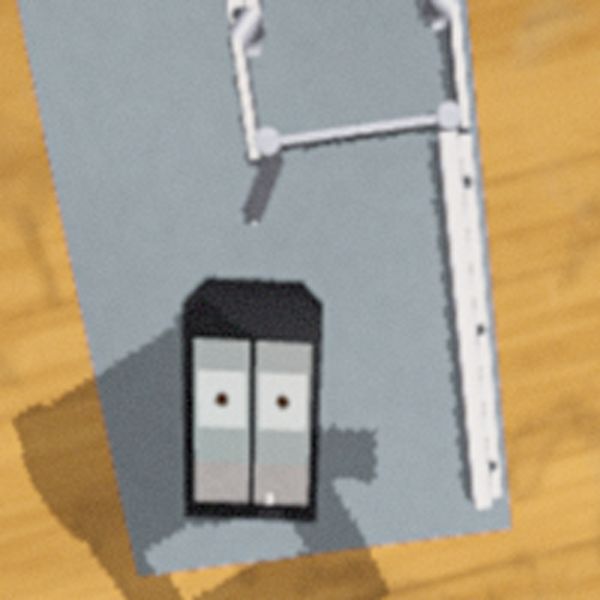

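Tray is at about (474.5, 279.5) with yaw -0.28; loader is at (576, 200.6) with yaw -0.131. Finger scale in the picture puts the open tips about 160 mm ahead of the TCP. Now I'll straddle the tray.

>>> advance(
  ticks=[
    [[15, -23, 0], [0, 0, 0.025]],
    [[30, -46, 0], [0, 0, 0.025]],
    [[30, -46, 50], [0, 0, 0.025]],
    [[30, -46, 100], [0, 0, 0.025]],
    [[30, -46, 150], [0, 0, 0.025]],
    [[30, -46, 200], [0, 0, 0.025]],
    [[30, -46, 240], [0, 0, 0.025]],
    [[30, -46, 240], [0, 0, 0.025]],
  ],
  grip_n=20,
)

```text
time_s: 3.25
eef_pos: [476.0, 278.9, 263.4]
ee_rot: [0.001, 0.99, -0.14, -0.002]
force: [0.3, -0.4, 1.2]
grip_width: 1.004
grip_force: 0.0
```

Run:
```python
from h import *
s=ctrl.sense();c=ctrl.calibration('wrist');im=ctrl.capture('wrist');cv2.imwrite('pics/w2.png',im[:,:,::-1])
np.save('w2.npy',c,allow_pickle=True);print(s['eef_pos'],rot(s['ee_rot'])[:,0])
```

```text
[476.04193196 278.86252172 263.36574032] [ 0.9608238  -0.27714286 -0.00307537]
```

View pics/w2.png

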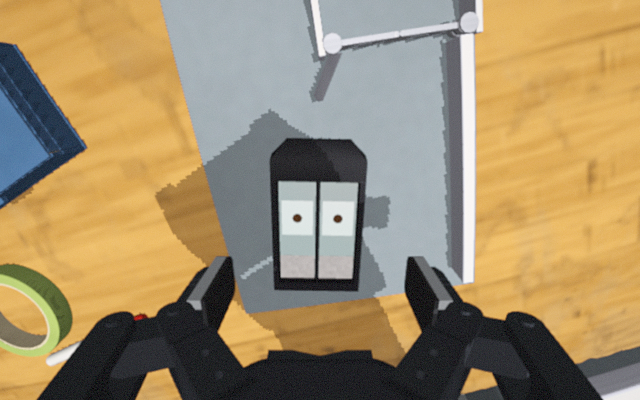

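The tray sits centred between the fingers (edges about 272 and 362 px, finger tips about 225 and 412 px) and aligned with them. The pins are at (332,43) and (469,22), and the fence top inner edge is at about x=463. I'll descend and grip, and refine the loader pose from the same picture.

>>> advance(
  ticks=[
    [[0, 0, 30], [0, 0, 0]],
    [[0, 0, 60], [0, 0, 0]],
    [[0, 0, 68], [0, 0, 0]],
    [[0, 0, 68], [0, 0, 0]],
  ],
)

```text
time_s: 3.7
eef_pos: [476.4, 279.2, 198.9]
ee_rot: [-0.001, 0.99, -0.14, 0.001]
force: [0.1, -0.0, -0.1]
grip_width: 1.0
grip_force: 0.0
```

>>> advance(
  ticks=[
    [[0, 0, 0], [0, 0, 0]],
    [[0, 0, 0], [0, 0, 0]],
    [[0, 0, 0], [0, 0, 0]],
    [[0, 0, 0], [0, 0, 0]],
    [[0, 0, 0], [0, 0, 0]],
    [[0, 0, 0], [0, 0, 0]],
    [[0, 0, 0], [0, 0, 0]],
  ],
  finger_gap=0.6,
  grip_n=20,
)

```text
time_s: 4.4
eef_pos: [475.9, 279.2, 199.2]
ee_rot: [-0.001, 0.99, -0.14, 0.002]
force: [-0.8, -0.3, 8.1]
grip_width: 0.741
grip_force: 20.3
```

Run:
```python
from h import *
c=np.load('w2.npy',allow_pickle=True).item()
L=[((332,43),45,(0,39)),((469,22),45,(0,-39)),((463,283),46,(-172,-34)),((248,312),24,(-190,140)),((463,38),46,(-6,-34))]
w=[cast(c,p,z)[0] for p,z,_ in L];print('loader',fit([l for *_,l in L],w))
T=[((270,160),40,(46,32)),((366.5,160),40,(46,-32)),((275,290),40,(-56,32)),((358.5,291),40,(-56,-32))]
w=[cast(c,p,z)[0] for p,z,_ in T];print('tray',fit([l for *_,l in T],w))
```

```text
loader (array([575.3880107 , 199.83301461]), np.float64(-0.12640892022796416), array([[ 0.2,  1.2],
       [ 0.3,  0.4],
       [ 0.2,  0.7],
       [ 1.2, -2.2],
       [-1.9, -0.1]]))
tray (array([473.88255643, 279.20133726]), np.float64(-0.29158702442035517), array([[-1.5, -0.2],
       [-0.6,  0.7],
       [ 1.1, -0.6],
       [ 1. ,  0.1]]))
```

Gripped at 20 N with the tray flat on the table. I'll drag it right and straighten it to the lane.

>>> advance(
  ticks=[
    [[0.5, 4, 0], [0, 0, -0.02]],
    [[1.5, 12, 0], [0, 0, -0.05]],
    [[3, 20, 0], [0, 0, -0.08]],
    [[4.5, 29, 0], [0, 0, -0.11]],
    [[6, 38, 0], [0, 0, -0.14]],
    [[7, 45, 0], [0, 0, -0.155]],
    [[7, 47, 0], [0, 0, -0.155]],
    [[7, 47, 0], [0, 0, -0.155]],
  ],
)

```text
time_s: 5.2
eef_pos: [469.8, 231.9, 199.2]
ee_rot: [-0.001, 0.998, -0.063, 0.003]
force: [0.6, -0.0, 7.8]
grip_width: 0.738
grip_force: 21.2
```

Run:
```python
from h import *
s=ctrl.sense();c=ctrl.calibration('top');im=ctrl.capture('top');cv2.imwrite('pics/t3.png',cv2.resize(im[85:285,275:395,::-1],None,fx=3,fy=3,interpolation=cv2.INTER_CUBIC))
w=ctrl.capture('wrist');cv2.imwrite('pics/w3.png',w[:,:,::-1])
print(s['eef_pos'],rot(s['ee_rot'])[:,0])
```

```text
[469.84157807 231.94484278 199.19841395] [ 0.99212087 -0.1251833   0.00503276]
```

View pics/w3.png

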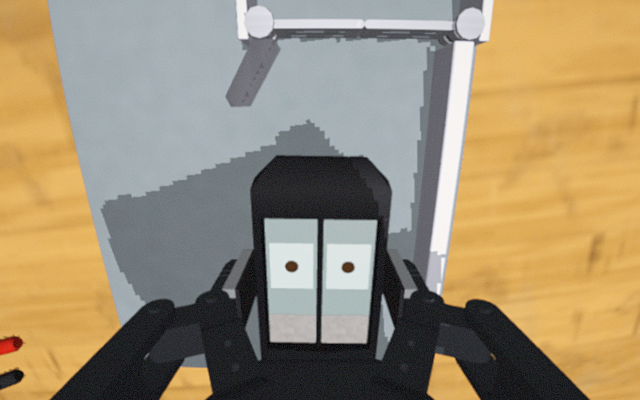

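Tray is square to the lane; the flap line is level at row 22 from x=258 to 470. It is about 18 mm left of centre, since the lane centre is at 364 px and the tray at 320 px. I'll release, lift, shut the fingers and come down on the tray's left.

>>> advance(
  ticks=[
    [[0, 0, 0], [0, 0, 0]],
    [[0, 0, 0], [0, 0, 0]],
    [[0, 0, 0], [0, 0, 0]],
  ],
  finger_gap=0.83,
)

```text
time_s: 5.6
eef_pos: [468.9, 231.8, 197.0]
ee_rot: [-0.0, 0.998, -0.063, 0.0]
force: [0.2, -0.1, -1.2]
grip_width: 0.832
grip_force: 0.0
```

>>> advance(
  ticks=[
    [[0, 0, -10], [0, 0, 0]],
    [[0, 0, -30], [0, 0, 0]],
    [[0, 0, -50], [0, 0, 0]],
  ],
)

```text
time_s: 5.9
eef_pos: [468.8, 231.8, 247.8]
ee_rot: [0.0, 0.998, -0.063, -0.0]
force: [-0.2, -0.3, -0.2]
grip_width: 0.83
grip_force: 0.0
```

>>> advance(
  ticks=[
    [[0, -30, 0], [0, 0, 0]],
    [[0, -58, 0], [0, 0, 0]],
    [[0, -58, 0], [0, 0, 0]],
    [[0, -58, 0], [0, 0, 0]],
    [[0, -58, 0], [0, 0, 0]],
    [[0, -58, 0], [0, 0, 0]],
    [[0, -58, 0], [0, 0, 0]],
    [[0, -58, 0], [0, 0, 0]],
  ],
  finger_gap=0,
)

```text
time_s: 6.7
eef_pos: [476.2, 289.0, 246.8]
ee_rot: [-0.0, 0.998, -0.063, -0.0]
force: [-0.2, -0.0, -0.3]
grip_width: -0.001
grip_force: 0.0
```

>>> advance(
  ticks=[
    [[0, 0, 20], [0, 0, 0]],
    [[0, 0, 40], [0, 0, 0]],
    [[0, 0, 48], [0, 0, 0]],
    [[0, 0, 48], [0, 0, 0]],
  ],
)

```text
time_s: 7.1
eef_pos: [476.1, 289.3, 198.6]
ee_rot: [0.0, 0.998, -0.063, -0.0]
force: [0.6, 0.4, 1.1]
grip_width: -0.004
grip_force: 0.0
```

>>> advance(
  ticks=[
    [[0, 6, -2], [0, 0, 0]],
    [[0, 12, -2], [0, 0, 0]],
    [[0, 17, -2], [0, 0, 0]],
    [[0, 21, -2], [0, 0, 0]],
    [[0, 24, -2], [0, 0, 0]],
    [[0, 26, -2], [0, 0, 0]],
    [[0, 26, -2], [0, 0, 0]],
  ],
)

```text
time_s: 7.8
eef_pos: [472.8, 263.3, 200.7]
ee_rot: [0.0, 0.998, -0.063, -0.0]
force: [-0.8, 0.8, 0.0]
grip_width: -0.001
grip_force: 0.1
```

Run:
```python
from h import *
s=ctrl.sense();w=ctrl.capture('wrist');cv2.imwrite('pics/w4.png',w[:,:,::-1]);np.save('w4.npy',ctrl.calibration('wrist'),allow_pickle=True)
d=s['eef_pos'][:2]-np.array([575.5,200.2]);t=-.129;print(d@[np.cos(t),np.sin(t)],d@[-np.sin(t),np.cos(t)],s['force'])
```

```text
-109.94450239075664 49.36921360282819 [-0.7762329   0.7978104   0.00788511]
```

View pics/w4.png

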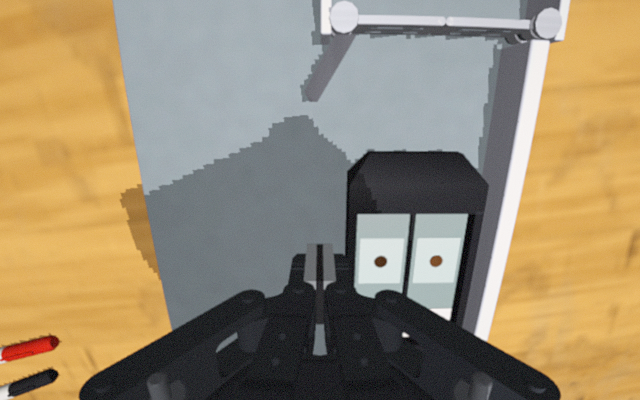

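The tray is now beside the shut fingers; its right edge is at about (488,185) and the fence top inner edge at about (505,185). I'll compute the remaining gap.

Run:
```python
from h import *
c=np.load('w4.npy',allow_pickle=True).item();im=cv2.imread('pics/w4.png')
for r in (60,130,190,230):print(r,[int(v) for v in im[r,470:545:3].mean(1)])
t=-.129
def L(p,z):
    d=cast(c,p,z)[:,:2]-[575.5,200.2];return d@np.array([[np.cos(t),-np.sin(t)],[np.sin(t),np.cos(t)]])
print('tray',L([[488,187],[470,320],[347,172]],40).round(1))
print('pins',L([[344,17],[547,22]],45).round(1),'fence top',L([[531,40],[508,185],[486,300]],46).round(1))
```

```text
60 [171, 171, 170, 169, 172, 172, 170, 173, 116, 121, 98, 102, 99, 104, 99, 99, 105, 101, 99, 132, 231, 238, 240, 240, 240]
130 [172, 176, 176, 176, 159, 123, 121, 102, 104, 101, 104, 100, 107, 102, 105, 133, 238, 243, 242, 242, 243, 229, 164, 165, 162]
190 [51, 54, 45, 49, 51, 42, 85, 105, 103, 100, 103, 106, 228, 244, 243, 244, 245, 224, 165, 165, 166, 169, 168, 171, 174]
230 [28, 44, 48, 49, 103, 104, 104, 103, 103, 198, 246, 243, 244, 242, 238, 155, 156, 156, 153, 154, 153, 156, 157, 159, 158]
tray [[ -66.9  -28.7]
 [-141.6  -33.3]
 [ -60.4   36.4]]
pins [[ -0.1  39.8]
 [  0.7 -38.8]] fence top [[  -6.2  -32.7]
 [ -64.3  -34.1]
 [-124.2  -35.5]]
```

>>> advance(
  ticks=[
    [[0, 1.5, 0], [0, 0, 0]],
    [[0, 3, 0], [0, 0, 0]],
    [[0, 4, 0], [0, 0, 0]],
    [[0, 4, 0], [0, 0, 0]],
  ],
)

```text
time_s: 8.25
eef_pos: [472.3, 259.4, 200.6]
ee_rot: [0.0, 0.998, -0.063, -0.0]
force: [0.6, 1.1, -0.2]
grip_width: -0.002
grip_force: 0.0
```

>>> advance(
  ticks=[
    [[0, 1, 0], [0, 0, 0]],
    [[0, 2, 0], [0, 0, 0]],
    [[0, 2, 0], [0, 0, 0]],
  ],
)

```text
time_s: 8.55
eef_pos: [472.1, 258.3, 200.9]
ee_rot: [-0.001, 0.998, -0.063, 0.001]
force: [-0.4, 8.4, -1.1]
grip_width: -0.005
grip_force: 4.2
```

Tray is seated against the fence with 8 N. I'll back off, lift and go behind it with the fingers slightly open for a two-point push.

>>> advance(
  ticks=[
    [[0, -8, 0], [0, 0, 0]],
    [[0, -15, 0], [0, 0, 0]],
    [[0, -15, -30], [0, 0, 0]],
    [[0, -15, -50], [0, 0, 0]],
    [[-40, -8, -50], [0, 0, 0]],
    [[-75, 20, -50], [0, 0, 0]],
    [[-82, 46, -50], [0, 0, 0]],
    [[-82, 46, -50], [0, 0, 0]],
  ],
  finger_gap=0.25,
)

```text
time_s: 9.35
eef_pos: [383.7, 220.9, 250.8]
ee_rot: [0.001, 0.998, -0.063, -0.001]
force: [-0.3, -0.5, 0.5]
grip_width: 0.25
grip_force: 0.0
```

>>> advance(
  ticks=[
    [[0, 0, 25], [0, 0, 0]],
    [[0, 0, 45], [0, 0, 0]],
    [[0, 0, 50], [0, 0, 0]],
    [[0, 0, 50], [0, 0, 0]],
  ],
)

```text
time_s: 9.75
eef_pos: [385.3, 222.5, 200.4]
ee_rot: [0.0, 0.998, -0.063, -0.001]
force: [0.8, -0.6, 0.4]
grip_width: 0.25
grip_force: 0.0
```

Run:
```python
from h import *
s=ctrl.sense();w=ctrl.capture('wrist');cv2.imwrite('pics/w5.png',w[:,:,::-1]);np.save('w5.npy',ctrl.calibration('wrist'),allow_pickle=True)
d=s['eef_pos'][:2]-np.array([575.5,200.2]);t=-.129;print(d@[np.cos(t),np.sin(t)],d@[-np.sin(t),np.cos(t)],s['force'])
```

```text
-191.46868619961913 -2.384109837247351 [ 0.83258445 -0.64655897  0.41092194]
```

View pics/w5.png

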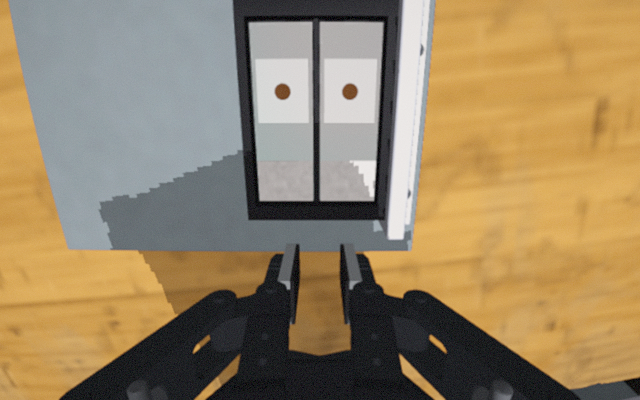

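The tray is flush and parallel to the fence, with its rear edge at row 218 and the fingers centred behind it at 320 px. I'll push it along the lane.

>>> advance(
  ticks=[
    [[5, 0, 0], [0, 0, 0]],
    [[12, 0, 0], [0, 0, 0]],
    [[22, 0, 0], [0, 0, 0]],
    [[34, 0, 0], [0, 0, 0]],
    [[46, 0, 0], [0, 0, 0]],
    [[58, 0, 0], [0, 0, 0]],
    [[67, 0, 0], [0, 0, 0]],
    [[72, 0, 0], [0, 0, 0]],
  ],
)

```text
time_s: 10.6
eef_pos: [456.9, 213.1, 200.5]
ee_rot: [0.0, 0.998, -0.063, -0.001]
force: [-8.1, 2.3, 6.0]
grip_width: 0.248
grip_force: 4.1
```

>>> advance(
  ticks=[
    [[6, 0, 0], [0, 0, 0]],
    [[14, 0, 0], [0, 0, 0]],
    [[24, 0, 0], [0, 0, 0]],
    [[34, 0, 0], [0, 0, 0]],
    [[44, 0, 0], [0, 0, 0]],
    [[52, 0, 0], [0, 0, 0]],
    [[58, 0, 0], [0, 0, 0]],
    [[60, 0, 0], [0, 0, 0]],
  ],
)

```text
time_s: 11.4
eef_pos: [516.5, 205.6, 200.5]
ee_rot: [-0.0, 0.998, -0.063, 0.0]
force: [-2.6, 1.1, -0.5]
grip_width: 0.248
grip_force: 1.2
```

Run:
```python
from h import *
s=ctrl.sense();w=ctrl.capture('wrist');cv2.imwrite('pics/w6.png',w[:,:,::-1])
im=ctrl.capture('top');cv2.imwrite('pics/t6.png',cv2.resize(im[85:285,275:395,::-1],None,fx=3,fy=3,interpolation=cv2.INTER_CUBIC))
d=s['eef_pos'][:2]-np.array([575.5,200.2]);t=-.129;print(d@[np.cos(t),np.sin(t)],d@[-np.sin(t),np.cos(t)],s['force'])
```

```text
-59.23835359597833 -2.2649917590444453 [-2.6096542   1.07380074 -0.47474324]
```

View pics/w6.png

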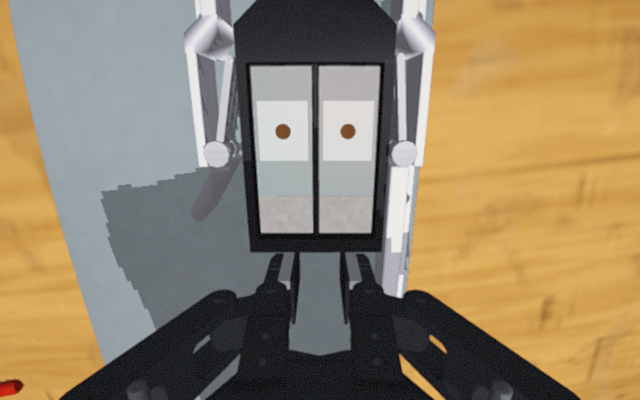

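The tray is passing straight between the folded flaps, with the pins at (217,153) and (402,153) and the rear edge at row 250. I'll keep pushing.

>>> advance(
  ticks=[
    [[5, 0, 0], [0, 0, 0]],
    [[13, 0, 0], [0, 0, 0]],
    [[22, 0, 0], [0, 0, 0]],
    [[31, 0, 0], [0, 0, 0]],
    [[40, 0, 0], [0, 0, 0]],
    [[48, 0, 0], [0, 0, 0]],
    [[54, 0, 0], [0, 0, 0]],
    [[58, 0, 0], [0, 0, 0]],
  ],
)

```text
time_s: 12.3
eef_pos: [574.0, 198.4, 200.7]
ee_rot: [-0.0, 0.998, -0.063, -0.0]
force: [-4.0, 0.9, 2.3]
grip_width: 0.251
grip_force: 2.0
```

>>> advance(
  ticks=[
    [[4, 0, 0], [0, 0, 0]],
    [[8, 0, 0], [0, 0, 0]],
    [[12, 0, 0], [0, 0, 0]],
    [[16, 0, 0], [0, 0, 0]],
    [[20, 0, 0], [0, 0, 0]],
    [[24, 0, 0], [0, 0, 0]],
    [[28, 0, 0], [0, 0, 0]],
    [[28, 0, 0], [0, 0, 0]],
  ],
)

```text
time_s: 13.1
eef_pos: [601.2, 195.1, 200.7]
ee_rot: [0.0, 0.998, -0.062, -0.001]
force: [-7.8, 0.1, 4.8]
grip_width: 0.253
grip_force: 3.6
```

>>> advance(
  ticks=[
    [[2, 0, 0], [0, 0, 0]],
    [[4, 0, 0], [0, 0, 0]],
    [[6, 0, 0], [0, 0, 0]],
    [[6, 0, 0], [0, 0, 0]],
  ],
)

```text
time_s: 13.5
eef_pos: [607.2, 194.4, 200.6]
ee_rot: [-0.0, 0.998, -0.062, -0.001]
force: [-6.0, 0.8, 2.7]
grip_width: 0.25
grip_force: 3.1
```

>>> advance(
  ticks=[
    [[1, 0, 0], [0, 0, 0]],
    [[2, 0, 0], [0, 0, 0]],
    [[3, 0, 0], [0, 0, 0]],
    [[3, 0, 0], [0, 0, 0]],
  ],
)

```text
time_s: 13.9
eef_pos: [610.1, 194.0, 200.6]
ee_rot: [-0.0, 0.998, -0.062, -0.001]
force: [-5.5, 1.3, 3.5]
grip_width: 0.248
grip_force: 3.4
```

>>> advance(
  ticks=[
    [[1, 0, 0], [0, 0, 0]],
    [[2, 0, 0], [0, 0, 0]],
    [[2, 0, 0], [0, 0, 0]],
  ],
)

```text
time_s: 14.2
eef_pos: [611.6, 193.9, 200.6]
ee_rot: [0.0, 0.998, -0.062, -0.002]
force: [-11.4, 0.7, 7.3]
grip_width: 0.248
grip_force: 6.0
```

>>> advance(
  ticks=[
    [[1, 0, 0], [0, 0, 0]],
    [[2, 0, 0], [0, 0, 0]],
    [[2, 0, 0], [0, 0, 0]],
  ],
)

```text
time_s: 14.5
eef_pos: [612.5, 194.0, 200.6]
ee_rot: [0.0, 0.998, -0.062, -0.005]
force: [-22.0, 0.3, 13.7]
grip_width: 0.254
grip_force: 11.3
```

The force jumped to 22 N with no further motion, so the tray is against the stop. I'll back off clear of the tray and leave upward.

>>> advance(
  ticks=[
    [[-3, 0, 0], [0, 0, 0]],
    [[-7, 0, 0], [0, 0, 0]],
    [[-10, 0, 0], [0, 0, 0]],
    [[-10, 0, -12], [0, 0, 0]],
    [[-10, 0, -30], [0, 0, 0]],
    [[-10, 0, -50], [0, 0, 0]],
    [[-10, 0, -80], [0, 0, 0]],
    [[-10, 0, -110], [0, 0, 0]],
  ],
)

```text
time_s: 15.3
eef_pos: [604.2, 194.5, 312.6]
ee_rot: [-0.0, 0.998, -0.063, 0.0]
force: [-0.8, -0.5, 0.3]
grip_width: 0.248
grip_force: 0.0
```

>>> advance(
  ticks=[
    [[-40, 0, -20], [0, 0, 0]],
    [[-80, 0, -40], [0, 0, 0]],
    [[-120, 0, -40], [0, 0, 0]],
    [[-120, 0, -40], [0, 0, 0]],
    [[-120, 0, -40], [0, 0, 0]],
  ],
)

```text
time_s: 15.8
eef_pos: [484.9, 209.7, 351.9]
ee_rot: [-0.0, 0.998, -0.062, 0.001]
force: [0.2, 0.1, -0.2]
grip_width: 0.248
grip_force: 0.0
```

Run:
```python
from h import *
s=ctrl.sense();cal=ctrl.calibration('wrist');w=ctrl.capture('wrist');im=ctrl.capture('top')
a=cv2.resize(im[85:285,275:395,::-1],None,fx=2,fy=2,interpolation=cv2.INTER_CUBIC)
cv2.imwrite('pics/f7.png',np.hstack([a,w[:,60:600,::-1]]));np.save('w7.npy',cal,allow_pickle=True)
t=-.129;M=np.array([[np.cos(t),-np.sin(t)],[np.sin(t),np.cos(t)]])
def P(x,y,z):
    return (proj(cal,[*(M@[x,y]+[575.5,200.2]),z])[0]-[60-240,0]).round()
for p in [(46,0,40),(46,32,40),(46,-34,40),(0,39,44),(0,-39,44),(147,0,40)]:print(p,P(*p))
```

```text
(46, 0, 40) [497.  32.]
(46, 32, 40) [459.  32.]
(46, -34, 40) [537.  33.]
(0, 39, 44) [452.  89.]
(0, -39, 44) [541.  89.]
(147, 0, 40) [ 497. -106.]
```

View pics/f7.png

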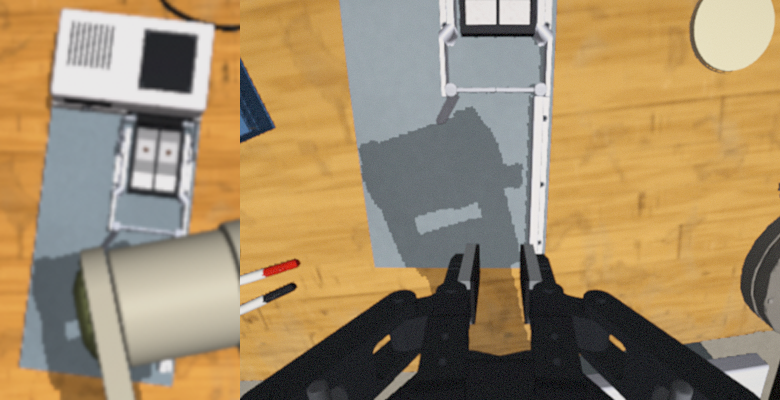

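The flaps are shut, with the flap line at row 89 between the pins. The tray is in the bay with its rear edge at about row 35, and the bystanders are untouched. I'll check the rear-edge position numerically.

Run:
```python
from h import *
cal=np.load('w7.npy',allow_pickle=True).item();im=cv2.imread('pics/f7.png')
g=im[:,:,:].mean(2)
for c in (475,497,520):print([int(v) for v in g[20:45,c]])
t=-.129;M=np.array([[np.cos(t),-np.sin(t)],[np.sin(t),np.cos(t)]])
for x in (40,43,46):
  for z in (24,40):print(x,z,(proj(cal,[*(M@[x,-2]+[575.5,200.2]),z])[0]+[180,0]).round(1))
print((proj(cal,[*(M@[0,39]+[575.5,200.2]),46])[0]+[180,0]).round(1))
print([int(v) for v in g[80:98,497]],(proj(cal,[[*(M@[0,0]+[575.5,200.2]),44],[*(M@[0,0]+[575.5,200.2]),26]])+[180,0]).round(1))
```

```text
[228, 230, 232, 228, 171, 89, 48, 66, 59, 58, 55, 59, 57, 38, 20, 8, 49, 107, 150, 158, 162, 162, 155, 162, 156]
[41, 41, 42, 48, 53, 58, 58, 57, 60, 60, 57, 64, 56, 40, 15, 11, 71, 136, 162, 161, 160, 160, 158, 160, 159]
[228, 229, 232, 226, 162, 64, 58, 59, 54, 63, 55, 60, 54, 40, 17, 15, 73, 137, 161, 157, 160, 162, 159, 157, 159]
40 24 [499.   43.4]
40 40 [498.9  39.9]
43 24 [499.   39.8]
43 40 [499.   36.1]
46 24 [499.   36.2]
46 40 [499.   32.3]
[451.6  88.6]
[159, 161, 163, 160, 160, 161, 165, 181, 206, 215, 211, 179, 151, 158, 162, 162, 160, 162] [[496.5  88.7]
 [496.6  89.6]]
```

The rear top edge at row 32.8 and base at row 36.5 match x = 46 mm within about 0.5 mm, so the tray is home. The flaps are shut and the robot is clear, so I'll hand in.

```bash
python3 -c "
from rig import ctrl
print(ctrl.finish_job())"
```

```text
the job is handed in; nothing more can be done
None
```

The tray is loaded and the job is handed in: by the last camera check its rear end is within about 0.5 mm of the home position, the flaps are shut behind it, and the arm is clear, at about 16 s of the 54 s allowed.

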